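# Clamp a dropper bottle in a spring-gate holder and index it to the reading head

### The arm

A 6-joint arm with a two-finger parallel gripper is mounted at the origin on a cart in front of the work surface, level with it; the furniture and walls round the work are solid. World frame = base frame: x ahead of the robot, y to its left, z up, the work surface at z = 0. Lengths are in m, angles in degrees, forces in N, time in s.
With the tool pointing down it reaches from about 0.4 to 0.825 m from the base axis. Payload 7 kg.
Tool frame: the origin (TCP) lies at the very end of the fingers, on their centre line; the grasp point (between the pads) lies 19 mm behind it; y points along the fingers, x is the direction in which the jaws open and shut, and the axes are right-handed (so a half turn about y gives the same grasp; the last joint's range is limited). The gripper opens to 88 mm and grips with 3 to 60 N. Pads are 19 mm wide; open, the fingers measure 130 mm over their backs; the gripper's body (78 mm by 193 mm) begins 47 mm behind the grasp point.
Start: joints at [-55.628, 20.546, 0.682, 0, -70.136, -16.507], TCP at [0.207, -0.642, 0.227] pointing down, gripper open.
Joint ranges: [-176.03, 176.03], [-82.01, 121.73], [-58.28, 71.71], [-173.87, 95.51], [-174.79, -0.11], [-173.66, 173.66]. Speed limits (degrees/s): [136.94, 136.94, 172.46, 180, 180, 180].

### API

Orientations are given as [roll, pitch, yaw] about the fixed x, y, z axes, in that order (R = Rz(yaw) Ry(pitch) Rx(roll)).
In Python, from plant import ctrl gives the robot as it stands.
- The arm moves only by the shell command python3 -m crank 'ROWS'. ROWS is JSON, a list that holds one entry, the list of rows, each a list of 5 numbers: the closure, from -1 (fully open) to 1 (shut), then the shift along the tool's x, y, z in mm, then the turn about the tool's y in rad. In form: [[[claw, x, y, z, turn], ...]]. A call has 1 to 12 rows; each row is the pose to reach, as a shift and turn from the pose commanded when the call began, along the tool's axes at that moment; what a row does not reach only later rows make up. A row lasts 1/8 s, in which the tool goes at most 62.5 mm and 10.7 degrees, less where a joint would pass 70% of its speed; a pose out of reach is approached as far as the arm can. A call with a gripper value outside its range is refused whole. The fingers move at their own pace and stop on an object; the grip force is fixed at half the most. Time passes only in rows, so rows that repeat a pose let the fingers close. It gives the time, the measured TCP pose, the force and the opening at its end, in the units of the state.
- ctrl.get_obs(): the state, without advancing time (a new reading comes with each control period).
- ctrl.snapshot(name): name is "side" or "top"; returns the picture (420x560x3 uint8, red, green, blue); there is no depth.
- ctrl.camera_model(name): a dict with "fx", "fy", "cx", "cy" (pixels), "origin" and "orientation" of the camera in the world. Camera axes: x right, y down, z forward; pixel columns grow to the right and rows downward; lengths in m; the calibration is good to about 2 mm. A picture is of the moment at which its call begins. camera_model takes no time and is no camera call.
- ctrl.close_job(): hands the job in, once; it reports no verdict.
Trained networks look in the newest picture that a camera, given by its name, has taken for a name from the list of things; names that differ only in an ending like _2 or _b are one class to them, and where a whole thing is asked for, a point or a joint stands for the part that bears it (a point fixed in the world has none). Each returns a list of dicts, best first, with "confidence" (0 to 1); they miss things now and then, are a little off and sometimes report something else, mostly with a low value. They report only what shows in the picture. A call takes as long as a camera call. They do not tell look-alikes from the thing itself.
- ctrl.find_in(camera, name): "extent" ([left, top, width, height] in pixels, round what is visible of it).
The state is a dict: "clock": time; "joint_pos": joint angles; "qvel": joint speeds; "tau": joint torques, N m; "tool_pos": TCP position; "orientation": TCP orientation; "force": force on the tool from outside, world axes, zero at the start; "moment": the same for the moment, N m; "opening": finger opening in m.
Only numpy, scipy, OpenCV 4.12 (cv2) and the standard library are available. Lean on these libraries where they do the work, as an engineer would, in place of code of your own. Each camera call takes 0.05 s, during which the arm holds its last target.

### The job

Load the amber dropper bottle into the sample holder: use the bottle itself to press the spring gate back and hold it open, set the bottle upright down on the nest floor between gate and V-block, and let go so that the gate springs back and clamps it. Then pull up the black index knob, slide the carriage with the clamped bottle across to its other stop, in front of the reading head, and let the knob drop fully home so the carriage is locked there. Do not tip the bottle over and leave the other things on the bench where they are.

Things in the scene. Friction and masses are not known exactly. Their poses are not given: they have to be found in the camera images.
- bottle_mid (a point): Centre (53 mm above its underside) of the amber glass dropper bottle that stands loose and upright on the bench; z is its axis, up. Round body 33 mm in diameter from the underside up to about 70 mm; above that a black cap and rubber teat about 22 mm across, 106 mm high in all; 50 to 100 g. A big fixed instrument box, 0.2 m high, stands some 100 to 140 mm beyond it.
- nest (a point): Centre of the bottle's seat, on top of the carriage plate, 18 mm over the bench. z up; y the way the carriage slides, from load stop to reading head; x from gate to V-block. The holder is fixed: grey base 170 x 240 mm (x, y), 10 mm thick; a steel carriage slides on it. Gate on the -x side; behind it (x -40 to -54 mm) its guide block, 28 mm high over the plate.
- v_block (a point): Middle of the top of the steel V-block on the carriage, 20 mm over the carriage plate, 30 mm in +x from the nest centre; axes as the nest's. Its two faces bear on the seated bottle 45 degrees either side of x. It reaches from 4 to 37 mm in +x of the nest centre and 22 mm either way in y.
- head (a point): Middle of the top of the fixed black reading head, a box 30 x 52 mm (x, y), 82 mm high over the bench; axes as the nest's. Its window looks in -x. At the end of the slide the nest is 66 mm in -x from this point.
- gate_face (a point): Middle of the top edge of the gate's face, the side that touches the bottle; axes as the nest's. Upright steel plate 24 mm wide (y), 8 mm thick, from 2 to 40 mm over the carriage plate, 20 mm higher than the V-block. Closed, the face is at x = -6.5 mm from the nest centre, too near for the bottle: with its underside just above the V-block it can press the gate to -x, then go down.
- gate (a joint): Opening of the spring gate, m: 0 closed, 0.024 at its stop, growing as the gate is pressed in -x, away from the V-block. A spring shuts it (1.4 N closed, 0.12 N more for each mm). 0.010 with the bottle clamped against the V-block; 0.010 to 0.024 leaves room to lower the bottle.
- knob_grip (a point): Middle of the black round index knob, 24 mm in diameter, 30 mm high (15 mm above and below this point); axes as the nest's. It stands on the carriage 90 mm in +y from the nest, over a steel housing 26 mm in diameter whose top is 6 mm under the knob's underside while it is home.
- plunger (a joint): How far the knob is pulled up, m: 0 home (pin in a hole of the base), 0.014 at its stop. A spring pulls it down (3.8 N home, 5.9 N at the stop). With the knob up by more than 0.008 the pin is clear of the base and the carriage can slide; let go between the holes the pin only rests on the base, about 0.007 up.
- carriage (a joint): Position of the carriage along the holder's y, m: 0 at the load stop, where it starts locked, 0.080 at the other stop, in front of the reading head, where the second hole lies under the pin. It slides with about 1 N friction and stays where it is left.
- vial: Bystander: small glass vial with screw cap, 25 mm in diameter, 50 mm high, near the bottle; origin in the middle of its underside.
- stopper: Bystander: rubber stopper, 32 mm across, 26 mm high, near the bottle; origin in the middle of its underside.
- weighing_bottle: Bystander: squat glass weighing bottle, 38 mm across, 53 mm high; origin in the middle of its underside.
- tape: Bystander: roll of tape lying flat, 52 mm across, 19 mm high; origin in the middle of its underside.
- pen: Bystander: marker pen lying along its y, 134 mm long, 13 mm thick; origin under its middle.
- beaker: Bystander: beaker, 59 mm across, 68 mm high; origin in the middle of its underside.
Things that resemble listed ones, but are neither listed nor needed, are in the scene too. Of the things that look like the part that bears bottle_mid, the middle-sized one is meant.

How it is judged (in metres and radians):
On the way:
1. the bottle stands in the nest, upright, clamped by the gate, with the carriage still locked at the load stop (horizontal distance between bottle_mid and nest below 0.004 m and z of bottle_mid in the frame of nest between 0.05 and 0.056 m and angle between bottle_mid's own z axis and vertical below 0.08 rad and value of joint gate between 0.007 and 0.013 m and value of joint carriage below 0.004 m and value of joint plunger below 0.003 m), for 0.2 s.
At the end, for the whole second after the job is handed in: The bottle stands clamped in the nest: its axis within 4 mm of the nest centre, its underside within 3 mm of the nest floor, within 0.08 rad of upright, the gate resting on it (opening 7 to 13 mm); the carriage is within 3 mm of the reading stop and the knob within 3 mm of home (horizontal distance between bottle_mid and nest below 0.004 m and z of bottle_mid in the frame of nest between 0.05 and 0.056 m and angle between bottle_mid's own z axis and vertical below 0.08 rad and value of joint gate between 0.007 and 0.013 m and value of joint carriage above 0.077 m and value of joint plunger below 0.003 m); the robot touches nothing.
It fails at once if a bystander is shifted by more than 30 mm (distance of any of vial, stopper, weighing_bottle, tape, pen, beaker from where it was at the start of the episode above 0.03 m).
It fails at once if the bottle is tipped over (more than 0.8 rad) (angle between bottle_mid's own z axis and vertical above 0.8 rad).
It also fails if it takes over 54 s, if anything falls off the work surface, if the arm or the gripper's body presses on something with over 40 N, if the wrist force passes 120 N, or if a joint passes its speed limit or range.

## Working session

There is one attempt and no reset: what is moved stays moved. The work goes in short steps, Python scripts to look and compute and a shell command to move; the robot and the scene stay as the last step left them, time stands still between calls to the robot, and variables do not carry over. Pictures are saved under pics/ and viewed, and the job is handed in when it is done.

```bash
mkdir -p pics; ls; python3 - <<'E'
from plant import ctrl
import cv2
for n in("side","top"):
    im=ctrl.snapshot(n); cv2.imwrite(f"pics/{n}0.png",im[:,:,::-1]); print(n,ctrl.camera_model(n))
    for t in["bottle_mid","nest","v_block","head","gate_face","knob_grip","vial","stopper","weighing_bottle","tape","pen","beaker"]:
        print(t,[(x["extent"],round(x["confidence"],2)) for x in ctrl.find_in(n,t)[:4]])
print(ctrl.get_obs())
E
```

```text
pics
side {'fx': 433.9418699283766, 'fy': 433.9418699283766, 'cx': 283.1037546237673, 'cy': 213.0513806834194, 'origin': array([-0.1199229 , -0.95852727,  0.53310208]), 'orientation': array([-113.4144712 ,   -1.32605312,  -35.78278138])}
bottle_mid [([251.8, 221.7, 11.0, 28.4], 0.66), ([345.7, 263.7, 27.8, 65.5], 0.65)]
nest [([247.4, 184.2, 22.8, 35.5], 0.53)]
v_block [([247.3, 180.4, 21.8, 38.8], 0.82)]
head [([223.7, 180.3, 65.4, 49.8], 0.6)]
gate_face []
knob_grip [([260.9, 183.5, 10.2, 9.8], 0.59)]
vial [([335.1, 282.1, 11.7, 20.8], 0.76)]
stopper [([282.4, 254.6, 15.5, 16.3], 0.48), ([182.8, 205.8, 25.3, 16.3], 0.38)]
weighing_bottle [([212.5, 217.7, 18.0, 23.6], 0.62)]
tape [([179.8, 191.2, 17.3, 14.9], 0.63)]
pen [([183.0, 206.2, 23.3, 17.6], 0.59)]
beaker [([237.1, 163.5, 14.3, 21.3], 0.84)]
top {'fx': 419.12067894396426, 'fy': 419.12067894396426, 'cx': 277.4660617024976, 'cy': 206.95363497024053, 'origin': array([ 0.29302644, -0.06204876,  1.13621081]), 'orientation': array([-1.68367540e+02, -1.09907195e-01, -9.44605002e+01])}
bottle_mid [([423.8, 224.4, 34.2, 20.6], 0.97),
[... 618 characters left out ...]
38)]
beaker [([108.1, 156.1, 24.4, 29.4], 0.77)]
{'clock': 1.3, 'joint_pos': array([-5.56298953e+01,  2.05454302e+01,  6.83272724e-01, -1.60845356e-03,
       -7.01361559e+01, -1.65063753e+01]), 'qvel': array([ 0.03296286,  0.04818706,  0.04991186, -0.11671808,  0.0154344 ,
        0.02867615]), 'tau': array([ 1.64073561e-03, -5.82389402e+01,  2.93302399e+01,  7.00253248e+00,
        1.24770121e-02, -8.40523427e-06]), 'tool_pos': array([ 0.20704174, -0.64244566,  0.22657668]), 'orientation': array([-9.00019296e+01,  1.18727902e-03,  1.07863183e+02]), 'force': array([ 0.38426925, -0.73305432,  0.75547329]), 'moment': array([0.03161585, 0.00963927, 0.01337686]), 'opening': 0.08766348148990664}
```

```bash
python3 - <<'E'
import cv2
a=cv2.imread("pics/side0.png")[140:350,160:420]; cv2.imwrite("pics/s0c.png",cv2.resize(a,None,fx=2.85,fy=2.85,interpolation=2))
a=cv2.imread("pics/top0.png")[120:300,90:490]; cv2.imwrite("pics/t0c.png",cv2.resize(a,None,fx=2,fy=2,interpolation=2))
a=cv2.imread("pics/top0.png")[145:250,170:300]; cv2.imwrite("pics/t0d.png",cv2.resize(a,None,fx=5.5,fy=5.5,interpolation=2))
E
```

```text
(no output)
```

View pics/s0c.png

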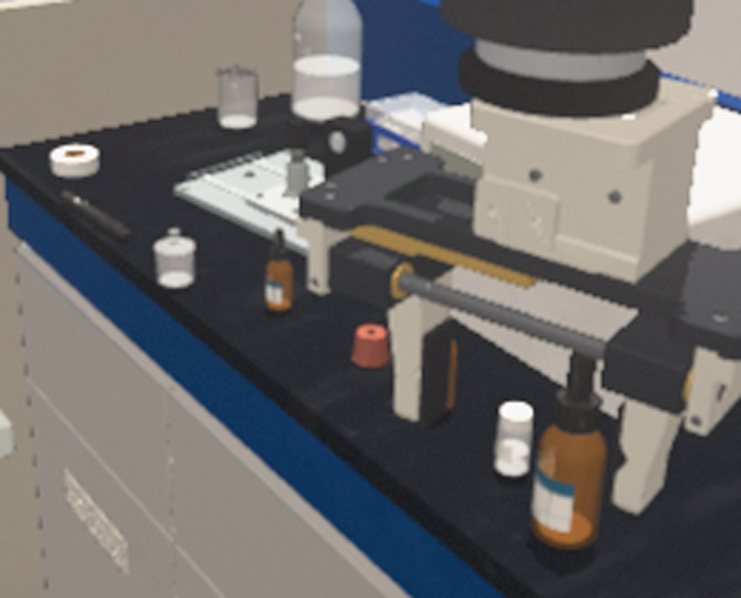

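View pics/t0c.png

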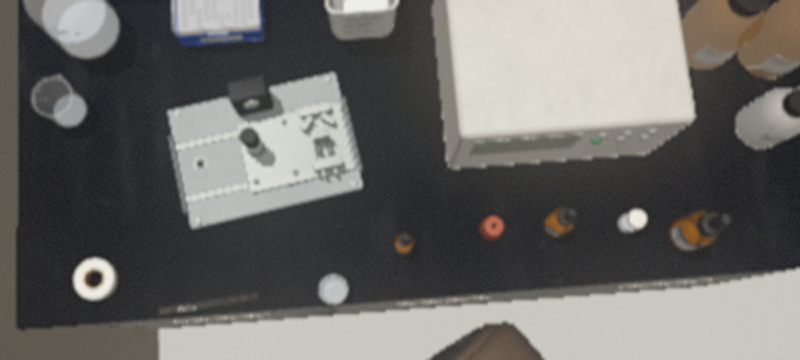

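View pics/t0d.png

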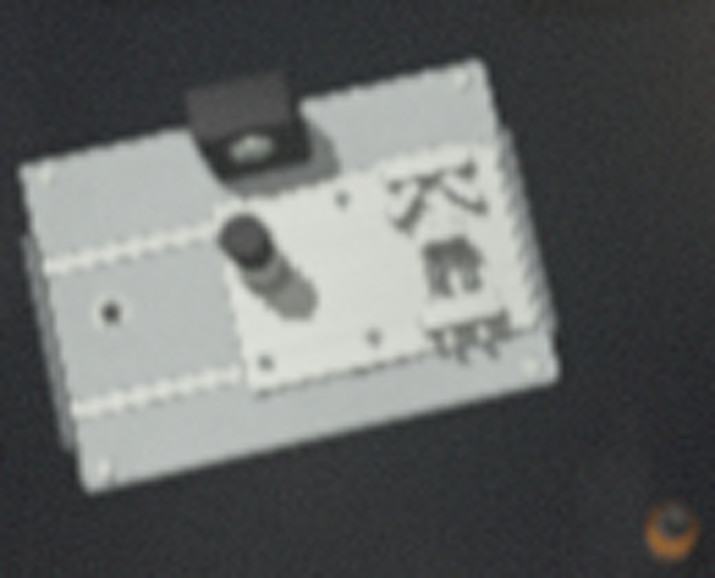

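View pics/side0.png

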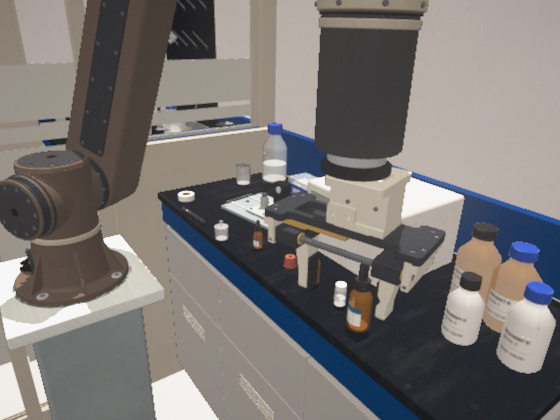

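View pics/top0.png

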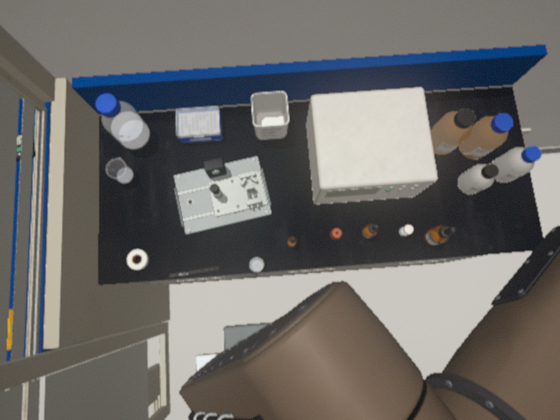

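The three amber look-alikes in the top view are small (291,241), middle (370,231) and big (438,235). By the description the target is the middle one, which the gripper hides in the side view. The holder is at about (222,195), with its knob at (215,189). Next come a close crop and the measurements.

```bash
cat > h.py <<'E'
import numpy as np, cv2
from scipy.spatial.transform import Rotation as R
from plant import ctrl
def cam(n):
    m=ctrl.camera_model(n); return m,R.from_euler('xyz',m["orientation"],degrees=True).as_matrix(),np.array(m["origin"])
def proj(n,P):
    m,r,o=cam(n); c=(np.atleast_2d(P)-o)@r; return np.c_[m["fx"]*c[:,0]/c[:,2]+m["cx"],m["fy"]*c[:,1]/c[:,2]+m["cy"]]
def ray(n,uv,z):
    m,r,o=cam(n); uv=np.atleast_2d(uv); d=np.c_[(uv[:,0]-m["cx"])/m["fx"],(uv[:,1]-m["cy"])/m["fy"],np.ones(len(uv))]@r.T
    z=np.asarray(z,float).reshape(-1,1) if np.ndim(z) else z
    return o+d*((z-o[2])/d[:,2:]) 
def crop(n,x,y,w,h,s,name):
    im=ctrl.snapshot(n)[:,:,::-1]; cv2.imwrite("pics/"+name,cv2.resize(im[y:y+h,x:x+w],None,fx=s,fy=s,interpolation=2))
np.set_printoptions(precision=4,suppress=True)
E
python3 - <<'E'
from h import *
c=np.array([[22,165],[482,62],[557,380],[90,492]])/5.5+[170,145]
W=ray("top",c,0.01)[:,:2]; print(W)
M=np.array([[85,120],[85,-120],[-85,-120],[-85,120]])/1000
mw,mm=W.mean(0),M.mean(0)
H=(M-mm).T@(W-mw); th=np.arctan2(H[0,1]-H[1,0],H[0,0]+H[1,1]); Rz=np.array([[np.cos(th),-np.sin(th)],[np.sin(th),np.cos(th)]])
print("yaw",np.degrees(th),"c",mw,"res",(W-mw-M@Rz.T)*1000)
k=ray("top",np.array([245,240])/5.5+[170,145],0.018+0.056)[0]; print("knob?",k)
hd=ray("top",np.array([[187,100],[285,75],[310,150],[212,180]])/5.5+[170,145],0.082); print(hd,hd.mean(0))
a=cv2.imread("pics/top0.png")[200:265,270:470]; cv2.imwrite("pics/t0b.png",cv2.resize(a,None,fx=4,fy=4,interpolation=2))
E
```

```text
[[ 0.6369  0.1981]
 [ 0.6734 -0.0379]
 [ 0.5054 -0.0638]
 [ 0.4673  0.1694]]
yaw 9.083594183792702 c [0.5708 0.0664] res [[ 1.1385 -0.2847]
 [-0.2219  0.6976]
 [-0.3452  1.6692]
 [-0.5714 -2.0821]]
knob? [0.5722 0.0789 0.074 ]
[[0.641  0.1021 0.082 ]
 [0.6499 0.0549 0.082 ]
 [0.6118 0.0449 0.082 ]
 [0.6006 0.092  0.082 ]] [0.6258 0.0735 0.082 ]
```

View pics/t0b.png

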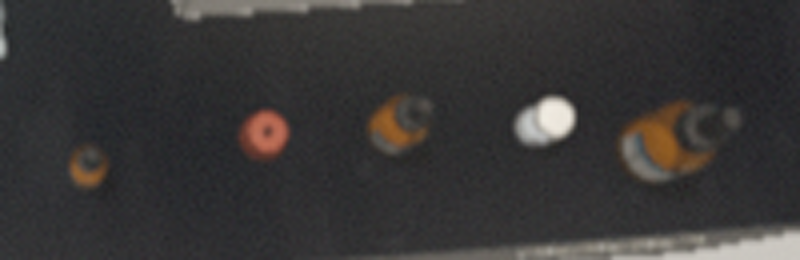

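```bash
cat > ov.py <<'E'
from h import *
def ring(c,r,z): 
    a=np.linspace(0,2*np.pi,40); return np.c_[c[0]+r*np.cos(a),c[1]+r*np.sin(a),np.full(40,z)]
def draw(n,src,curves,x,y,w,h,s,name):
    im=src[y:y+h,x:x+w]; im=cv2.resize(im,None,fx=s,fy=s,interpolation=2)
    for P,col in curves:
        q=((proj(n,P)-[x,y]+.5)*s).astype(np.int32); cv2.polylines(im,[q.reshape(-1,1,2)],False,col,1)
    cv2.imwrite("pics/"+name,im)
E
python3 - <<'E'
from ov import *
off=np.array([270,200])
for nm,top,base in [("mid",(418,110),(393,133)),("vial",(555,118),(530,128)),("stop",(266,130),(263,138)),("big",(728,120),(650,158)),("small",(92,155),(86,172))]:
    z={"mid":.104,"vial":.05,"stop":.026,"big":.14,"small":.07}[nm]
    print(nm,ray("top",np.array(top)/4+off,z)[0],ray("top",np.array(base)/4+off,0.005)[0])
b=ray("top",np.array((418,110))/4+off,.104)[0]
im=cv2.imread("pics/top0.png")
draw("top",im,[(ring(b,.0165,0),(0,255,0)),(ring(b,.0165,.07),(0,255,255)),(ring(b,.011,.08),(255,0,255)),(ring(b,.011,.106),(0,0,255))],340,205,60,50,12,"t0e.png")
E
```

```text
mid [ 0.4339 -0.3174  0.104 ] [ 0.4331 -0.323   0.005 ]
vial [ 0.4291 -0.4196  0.05  ] [ 0.4292 -0.4164  0.005 ]
stop [ 0.439  -0.2338  0.026 ] [ 0.4365 -0.2344  0.005 ]
big [ 0.4086 -0.4934  0.14  ] [ 0.4025 -0.4948  0.005 ]
small [ 0.4258 -0.1143  0.07  ] [ 0.4227 -0.1125  0.005 ]
```

View pics/t0e.png

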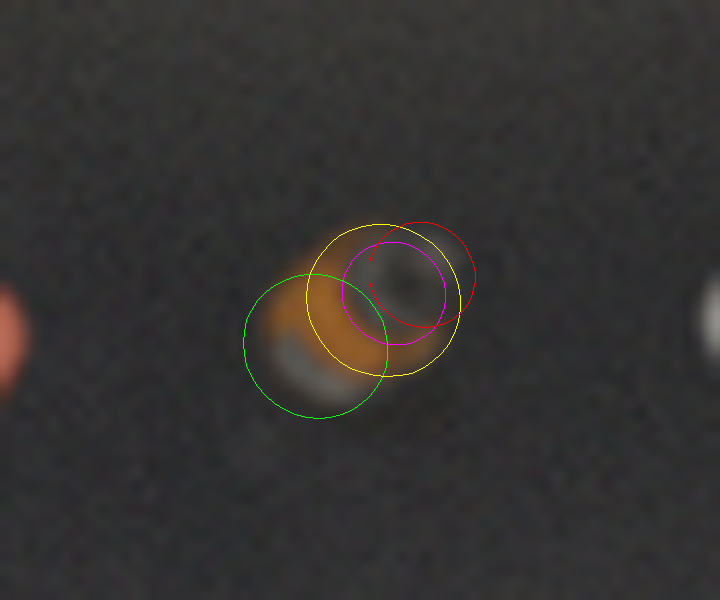

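```bash
python3 -m crank '[[[-1,60,0,-79,0.05],[-1,120,0,-158,0.1],[-1,180,0,-236,0.153],[-1,237,0,-315,0.153],[-1,237,0,-315,0.153],[-1,237,0,-315,0.153],[-1,237,0,-315,0.153],[-1,237,0,-315,0.153]]]'; python3 - <<'E'
from ov import *
im=ctrl.snapshot("side")[:,:,::-1].copy(); cv2.imwrite("pics/side1.png",im)
t=ctrl.snapshot("top")[:,:,::-1].copy(); cv2.imwrite("pics/top1.png",t)
for n in("side","top"): print(n,[(x["extent"],round(x["confidence"],2)) for x in ctrl.find_in(n,"bottle_mid")[:4]])
b=(.434,-.320)
draw("side",im,[(ring(b,.0165,0),(0,255,0)),(ring(b,.0165,.07),(0,255,255)),(ring(b,.011,.106),(0,0,255))],260,200,90,70,8,"s1b.png")
E
```

```text
clock: 2.3
tool_pos: [0.4349, -0.3193, 0.2267]
orientation: [-90.0, 0.0, 99.2]
force: [0.4, -0.8, 0.3]
opening: 0.0877
side [([306.0, 241.1, 15.2, 43.5], 0.91), ([348.3, 261.7, 25.4, 72.8], 0.78), ([252.9, 221.7, 10.1, 28.6], 0.74)]
top [([424.9, 223.1, 33.6, 22.1], 0.72)]
```

View pics/side1.png

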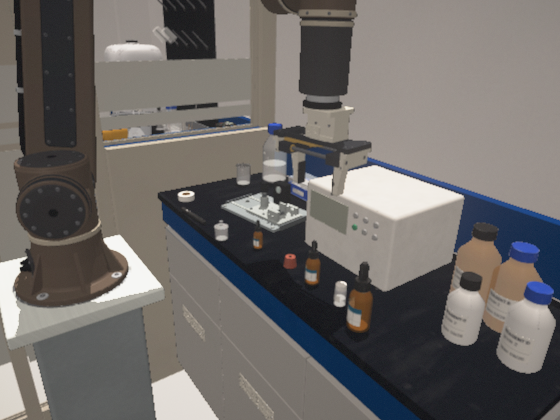

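View pics/s1b.png

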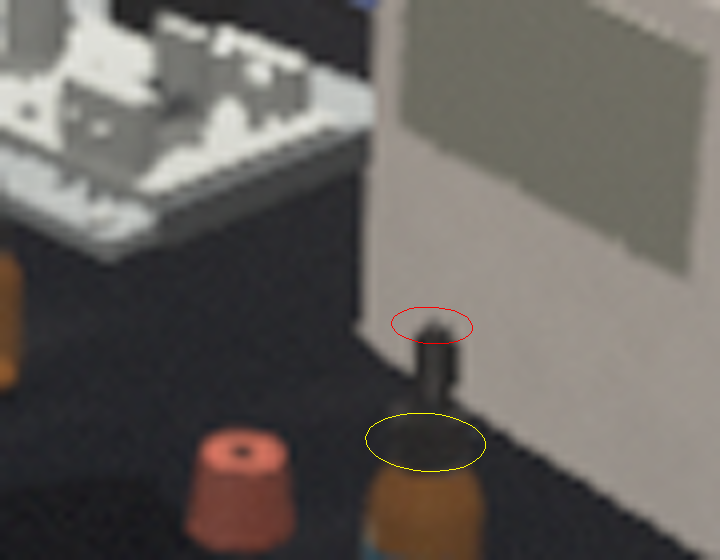

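View pics/top1.png

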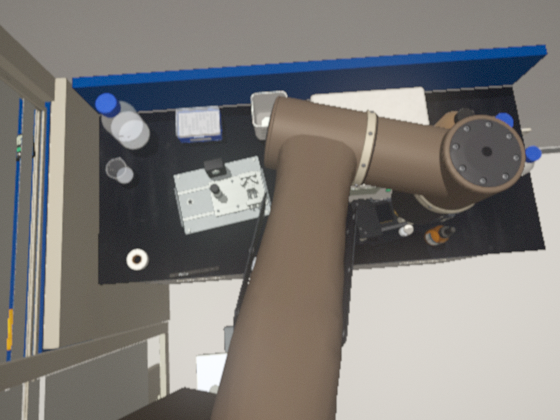

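```bash
python3 - <<'E'
from ov import *
im=cv2.imread("pics/side1.png")
b=(.434,-.320)
draw("side",im,[(ring(b,.0165,0),(0,255,0)),(ring(b,.0165,.062),(0,255,255)),(ring(b,.004,.106),(0,0,255))],280,235,66,58,10,"s1c.png")
cv2.imwrite("pics/s1n.png",cv2.resize(im[165:240,210:320],None,fx=7,fy=7,interpolation=2))
E
```

```text
(no output)
```

View pics/s1c.png

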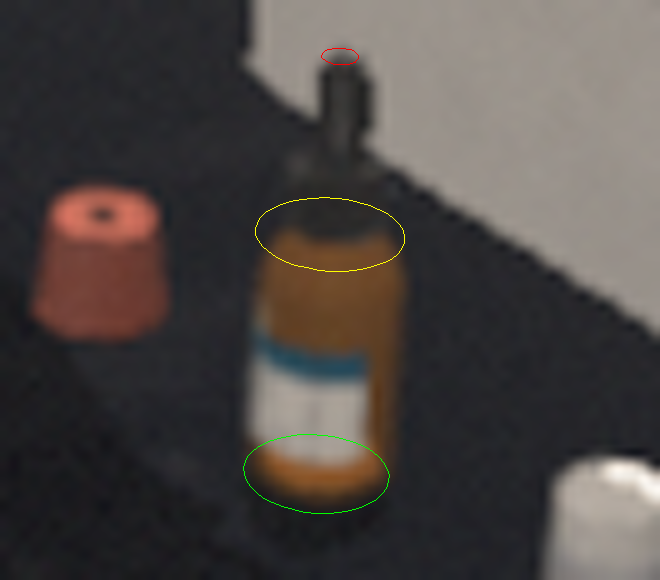

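View pics/s1n.png

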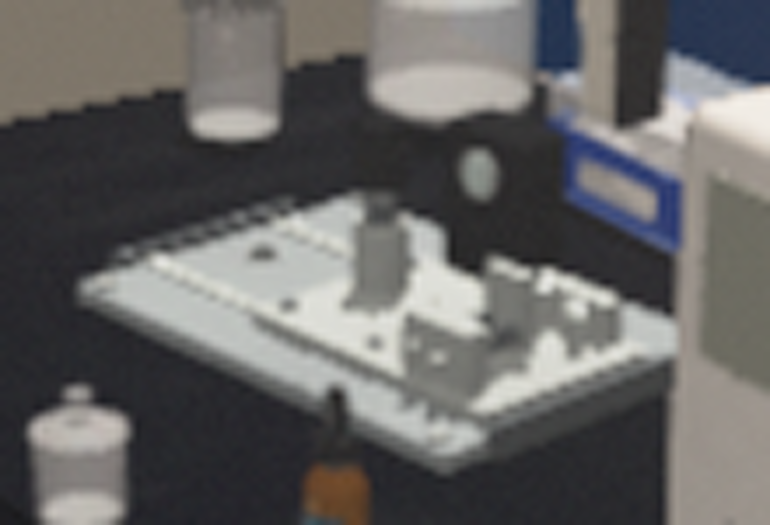

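```bash
python3 -m crank '[[[-1,0,50,0,0],[-1,0,100,0,0],[-1,0,145,0,0],[-1,0,172,0,0],[-1,0,184.5,0,0],[-1,0,184.5,0,0],[1,0,184.5,0,0],[1,0,184.5,0,0],[1,0,184.5,0,0],[1,0,184.5,0,0],[1,0,184.5,0,0],[1,0,184.5,0,0]]]'; python3 - <<'E'
from h import *
crop("side",250,180,140,115,5.5,"s2.png")
E
```

```text
clock: 4.0
tool_pos: [0.4342, -0.3202, 0.0421]
orientation: [-90.0, 0.0, 99.1]
force: [0.5, -1.0, -0.1]
opening: 0.0334
```

View pics/s2.png

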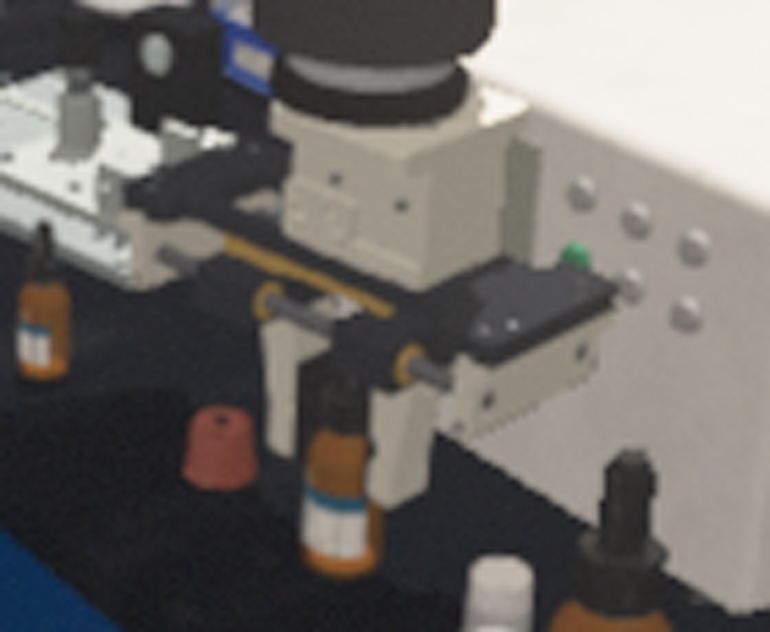

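```bash
python3 - <<'E'
from ov import *
th=np.radians(9.08); ex=np.array([np.cos(th),np.sin(th)]); ey=np.array([-np.sin(th),np.cos(th)])
off=np.array([170,145])
h=ray("top",np.array([[111,313]])/5.5+off,.01)[0,:2]; print("hole",h,"knob->",h-.08*ey,"nest->",h-.17*ey)
for z in(.06,.07,.08,.09): print(z,ray("top",np.array([[245,240]])/5.5+off,z)[0])
N=h-.17*ey
# hole from side
print("hole side",ray("side",np.array([[262,252]])/7+[210,165],.01))
c=np.array([[80,290],[350,197],[440,470]])/7+[210,165]
print("corners side",ray("side",c,.01))
def box(x0,x1,y0,y1,z0,z1):
    p=[N+a*ex+b*ey for a,b in((x0,y0),(x1,y0),(x1,y1),(x0,y1),(x0,y0))]
    q=[np.r_[a,z1] for a in p]+[np.r_[a,z0] for a in p]
    return np.array(q)
G=(0,200,0);Y=(0,255,255);Rd=(0,0,255);M=(255,0,255)
k=N+.09*ey
C=[(box(-.0145,-.0065,-.012,.012,.02,.058),Rd),(box(.004,.037,-.022,.022,.018,.038),Y),(box(-.054,-.040,-.012,.012,.018,.046),M),
 (box(.051,.081,.054,.106,.01,.082),(255,100,0)),(ring(N,.0165,.018),G),(ring(k,.012,.08),Rd),(ring(k,.013,.044),Y),(ring(h,.004,.01),Rd)]
draw("top",cv2.imread("pics/top0.png"),C,170,145,130,105,6,"t3.png")
draw("side",cv2.imread("pics/side1.png"),C,210,165,110,80,7,"s3.png")
E
```

```text
hole [0.5567 0.1559] knob-> [0.5693 0.0769] nest-> [ 0.5835 -0.012 ]
0.06 [0.5759 0.0807 0.06  ]
0.07 [0.5733 0.0794 0.07  ]
0.08 [0.5707 0.0781 0.08  ]
0.09 [0.568  0.0767 0.09  ]
hole side [[0.5566 0.1563 0.01  ]]
corners side [[ 0.4647  0.1609  0.01  ]
 [ 0.6296  0.1944  0.01  ]
 [ 0.4954 -0.0773  0.01  ]]
```

View pics/t3.png

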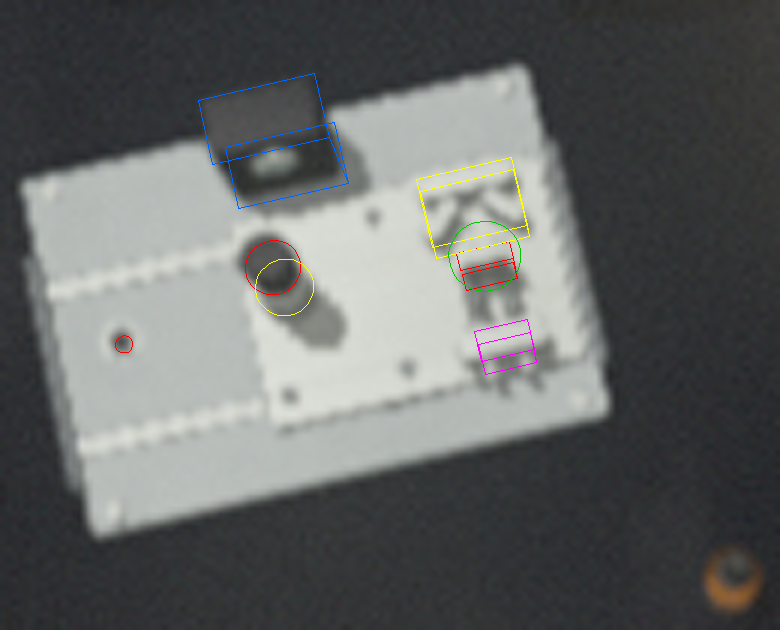

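View pics/s3.png

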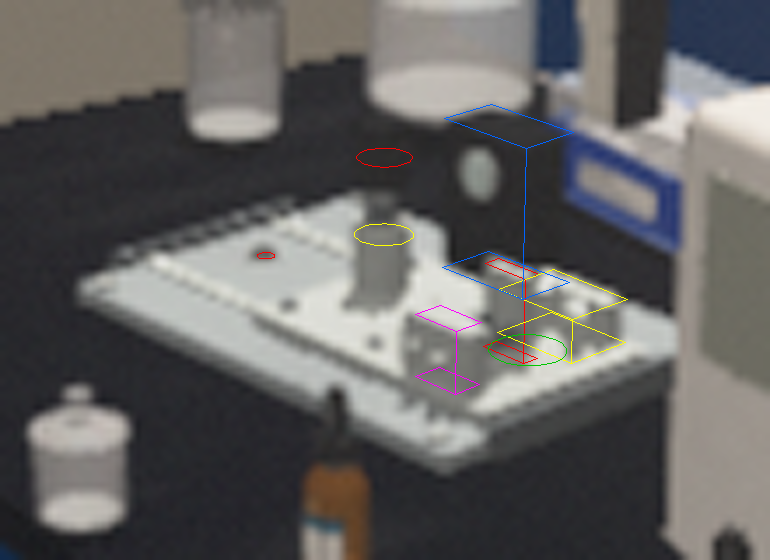

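```bash
python3 -m crank '[[[1,0,-50,0,0],[1,0,-118,0,0],[1,50,-118,-8,0],[1,105,-118,-17,0],[1,160,-118,-26,0],[1,205,-118,-34,0],[1,234,-118,-45,0],[1,250,-118,-95,0],[1,266,-118,-152,0],[1,281,-118,-198,0],[1,281,-118,-210,0],[1,281,-118,-210,0]]]'; python3 - <<'E'
from h import *
crop("side",200,120,150,115,5,"s4.png")
crop("top",160,130,170,130,4.5,"t4.png")
E
```

```text
clock: 5.55
tool_pos: [0.5968, -0.0096, 0.1592]
orientation: [-89.9, 0.0, 99.1]
force: [-1.1, -0.7, -1.2]
opening: 0.0327
```

View pics/s4.png

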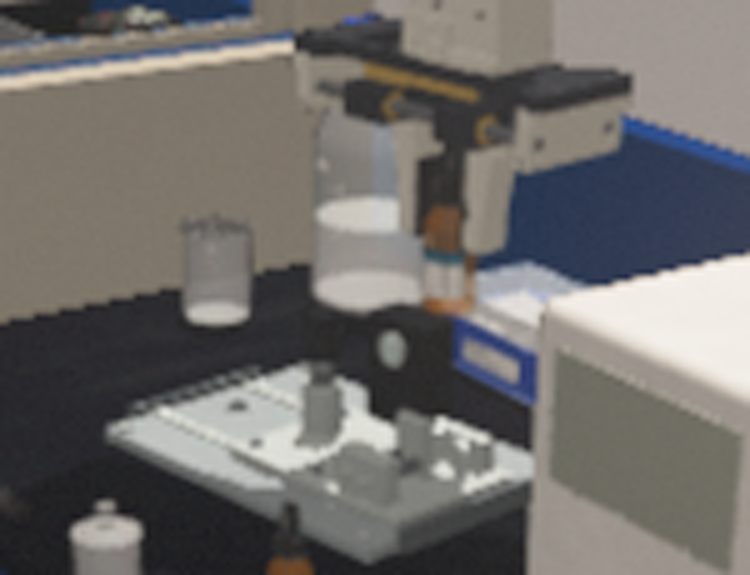

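View pics/t4.png

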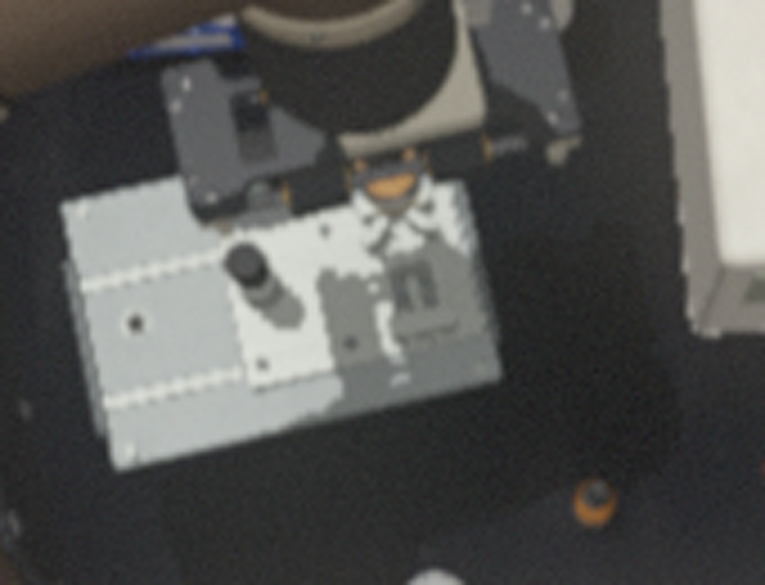

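```bash
python3 - <<'E'
from ov import *
b=(.5968,-.0096)
u=.1592-.042
draw("side",ctrl.snapshot("side")[:,:,::-1].copy(),[(ring(b,.0165,u),(0,255,0)),(ring(b,.0165,u+.04),(0,255,255))],270,150,50,45,14,"s5.png")
draw("top",ctrl.snapshot("top")[:,:,::-1].copy(),[(ring(b,.0165,u),(0,255,0)),(ring(b,.0165,u+.04),(0,255,255))],225,150,50,45,14,"t5.png")
E
```

```text
(no output)
```

View pics/s5.png

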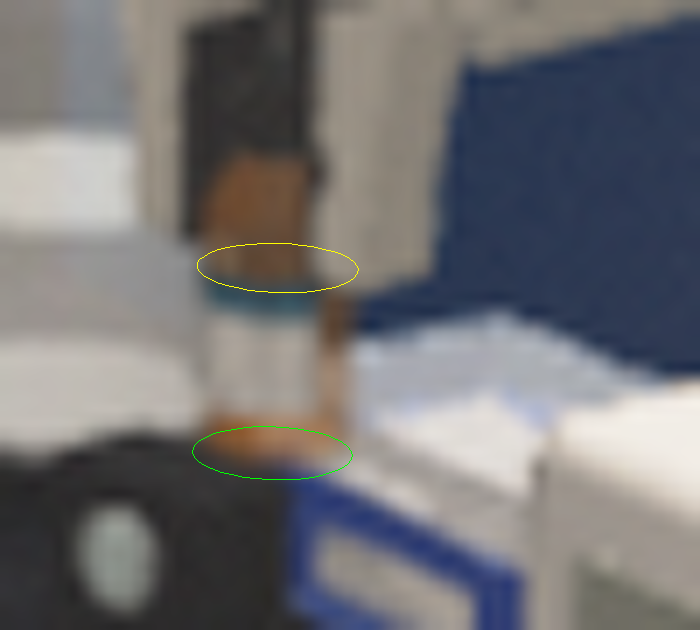

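View pics/t5.png

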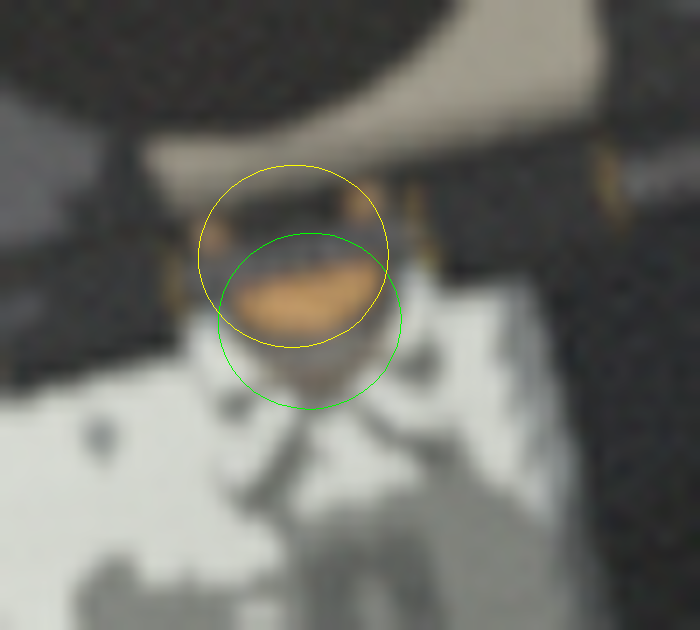

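```bash
python3 -m crank '[[[1,0,30,0,0],[1,0,60,0,0],[1,0,74,0,0],[1,0,74,0,0]]]'; python3 -m crank '[[[1,0,0,5,0],[1,0,0,11,0],[1,0,0,16,0],[1,0,0,20.5,0],[1,0,0,20.5,0],[1,0,0,20.5,0]]]';python3 - <<'E'
from ov import *
o=ctrl.get_obs();print(o["tool_pos"],o["force"])
b=o["tool_pos"]+[.0015,0,0]
u=b[2]-.042
draw("side",ctrl.snapshot("side")[:,:,::-1].copy(),[(ring(b,.0165,u),(0,255,0))],235,150,80,70,9,"s6.png")
crop("top",200,140,80,65,9,"t6.png")
E
```

```text
clock: 6.25
tool_pos: [0.5964, -0.0099, 0.0858]
orientation: [-89.9, 0.0, 99.1]
force: [0.4, -0.2, -0.5]
opening: 0.0323
clock: 7.0
tool_pos: [0.5774, -0.0126, 0.0864]
orientation: [-90.1, -0.0, 99.1]
force: [4.0, -0.3, 1.7]
opening: 0.0321
[ 0.5774 -0.0126  0.0864] [ 4.0201 -0.2942  1.6838]
```

View pics/s6.png

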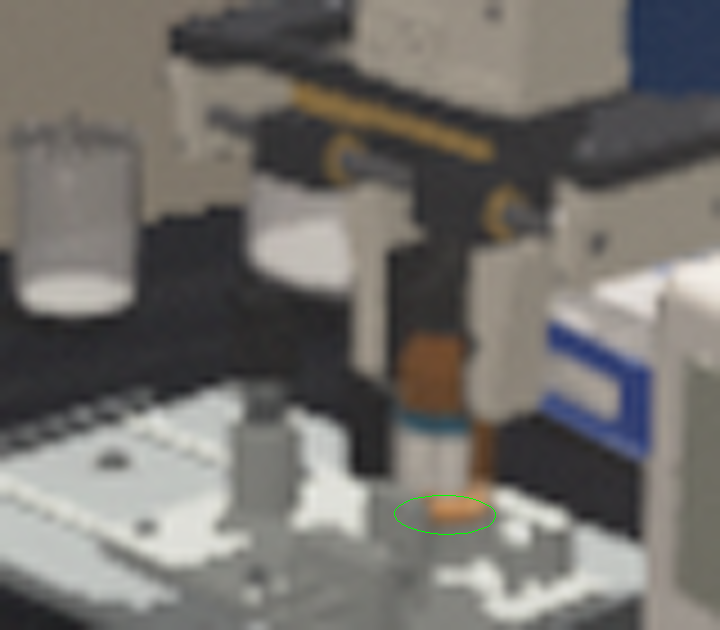

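View pics/t6.png

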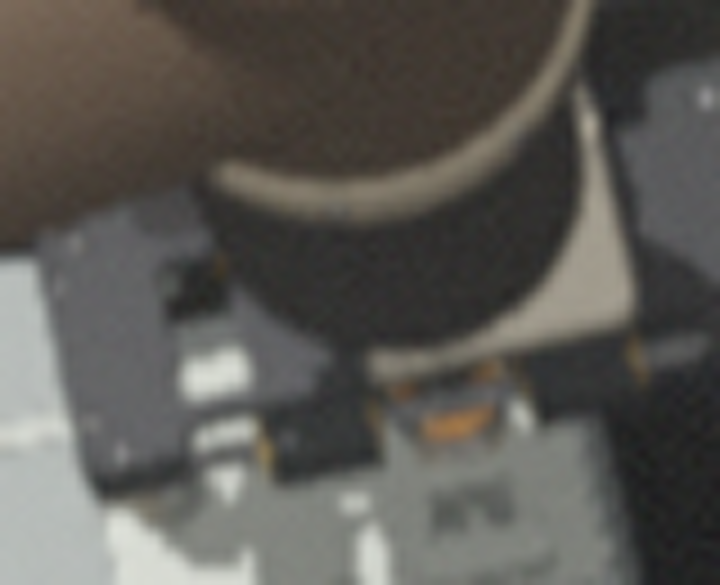

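```bash
python3 -m crank '[[[1,0,8,0,0],[1,0,15,0,0],[1,0,20,0,0],[1,0,24,0,0],[1,0,24,0,0],[1,0,24,0,0]]]';python3 - <<'E'
from ov import *
o=ctrl.get_obs();print(o["tool_pos"],o["force"],o["moment"])
crop("side",235,150,80,70,9,"s7.png")
E
```

```text
clock: 7.85
tool_pos: [0.5764, -0.0128, 0.0616]
orientation: [-89.9, -0.0, 99.1]
force: [2.8, 0.0, -2.3]
opening: 0.0328
[ 0.5764 -0.0128  0.0616] [ 2.8086  0.0317 -2.3146] [ 0.2011 -1.3247 -0.0201]
```

View pics/s7.png

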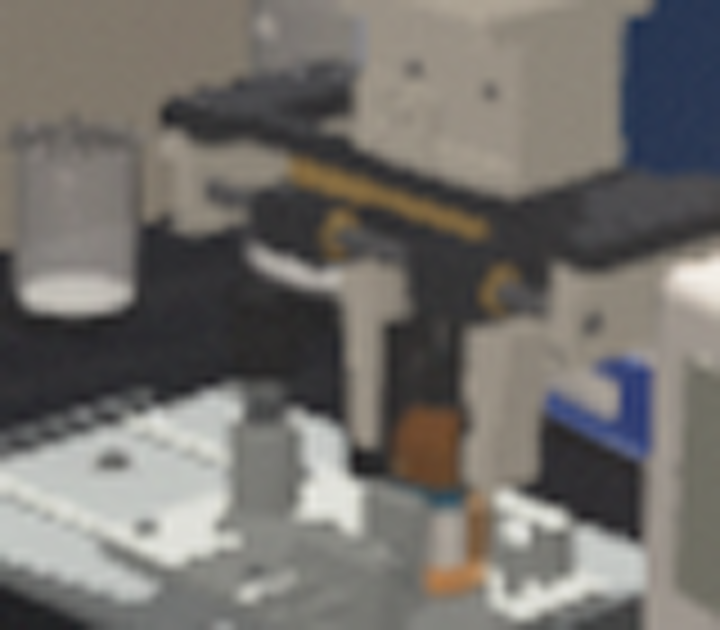

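```bash
python3 -m crank '[[[1,0,1,0,0],[1,0,2,0,0],[1,0,2,0,0]]]'; python3 -m crank '[[[1,0,0,-1,0],[1,0,0,-2,0],[1,0,0,-3,0],[1,0,0,-3,0],[1,0,0,-3,0]]]'
```

```text
clock: 8.28
tool_pos: [0.5771, -0.0128, 0.0603]
orientation: [-90.0, 0.0, 99.1]
force: [3.3, -0.6, 1.9]
opening: 0.0325
clock: 8.9
tool_pos: [0.5798, -0.0123, 0.0601]
orientation: [-90.0, 0.0, 99.1]
force: [2.5, 0.7, 0.5]
opening: 0.0321
```

```bash
python3 -m crank '[[[1,0,0.6,-1,0],[1,0,0.6,-1,0],[-0.5,0,0.6,-1,0],[-0.5,0,0.6,-1,0],[-0.5,0,0.6,-1,0],[-0.5,0,0.6,-1,0]]]';python3 - <<'E'
from ov import *
o=ctrl.get_obs();print(o["tool_pos"],o["force"],o["moment"])
crop("side",235,150,80,70,9,"s8.png")
E
```

```text
clock: 9.65
tool_pos: [0.5805, -0.0123, 0.0592]
orientation: [-90.0, 0.0, 99.1]
force: [0.2, 0.3, 0.3]
opening: 0.0641
[ 0.5805 -0.0123  0.0592] [0.1963 0.2702 0.3017] [-0.0332  0.0057  0.0552]
```

View pics/s8.png

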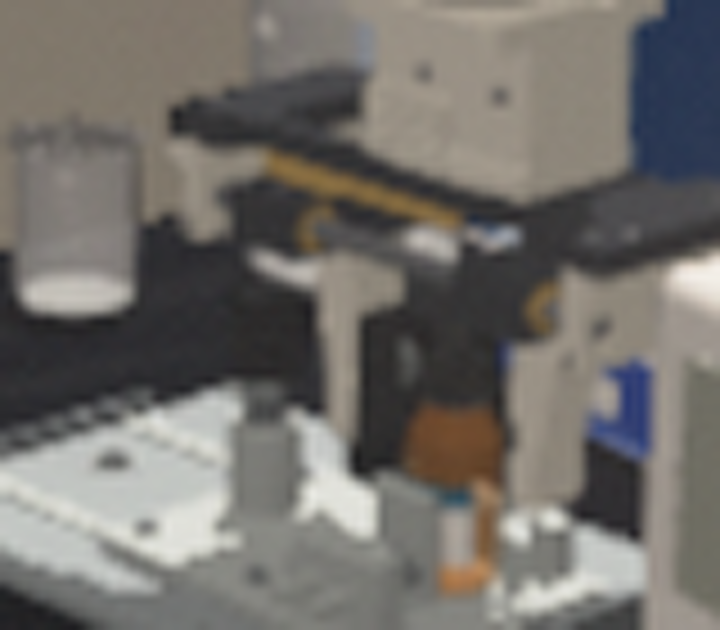

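```bash
python3 -m crank '[[[-0.5,0,-25,0,0],[-0.5,0,-60,0,0],[-0.5,0,-105,0,0],[-0.5,0,-140,0,0],[-0.5,0,-140,0,0],[-0.5,0,-140,0,0]]]';python3 - <<'E'
from ov import *
o=ctrl.get_obs();print(o["tool_pos"],o["force"])
im=ctrl.snapshot("side")[:,:,::-1].copy();cv2.imwrite("pics/side9.png",im)
t=ctrl.snapshot("top")[:,:,::-1].copy();cv2.imwrite("pics/top9.png",t)
th=np.radians(9.08); ex=np.array([np.cos(th),np.sin(th)]); ey=np.array([-np.sin(th),np.cos(th)])
N=np.array([.5835,-.012]);k=N+.09*ey
C=[(ring(N,.0165,.018),(0,255,0)),(ring(N,.004,.124),(0,0,255)),(ring(k,.012,.074),(0,0,255)),(ring(k,.012,.044),(0,0,255)),(ring(k,.013,.038),(0,255,255))]
draw("side",im,C,235,150,80,70,9,"s9.png")
draw("top",t,C,190,150,80,65,9,"t9.png")
a=im[150:220,235:315]; a=cv2.convertScaleAbs(cv2.resize(a,None,fx=9,fy=9,interpolation=2),alpha=2.5); cv2.imwrite("pics/s9b.png",a)
E
```

```text
clock: 10.45
tool_pos: [0.5803, -0.0122, 0.199]
orientation: [-90.0, -0.0, 99.1]
force: [-0.4, -0.7, -0.1]
opening: 0.066
[ 0.5803 -0.0122  0.199 ] [-0.3744 -0.6614 -0.1348]
```

View pics/s9.png

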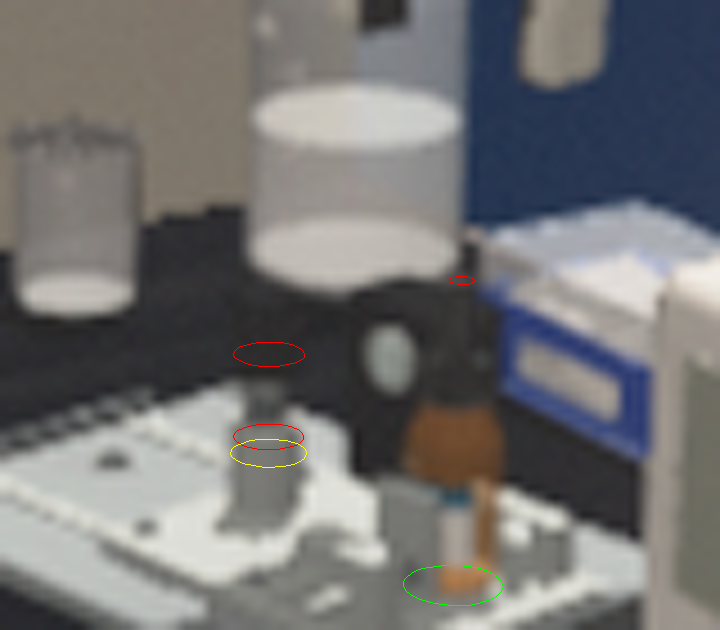

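View pics/s9b.png

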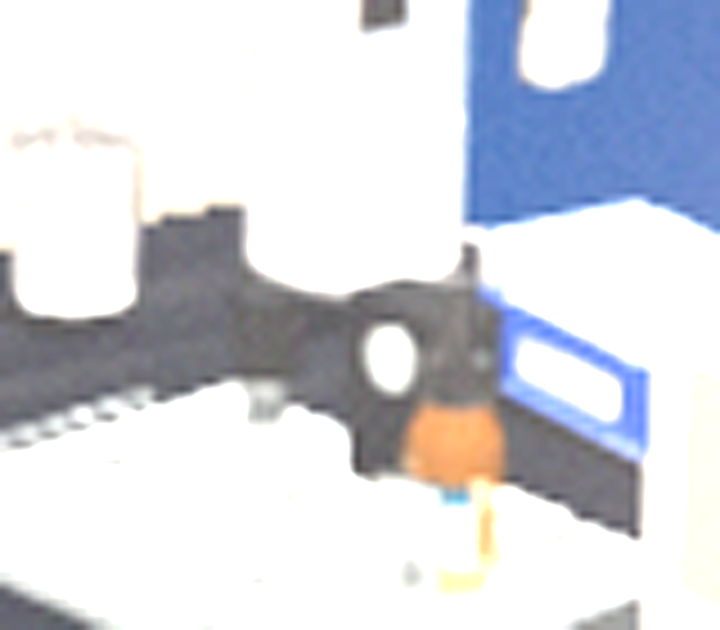

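View pics/t9.png

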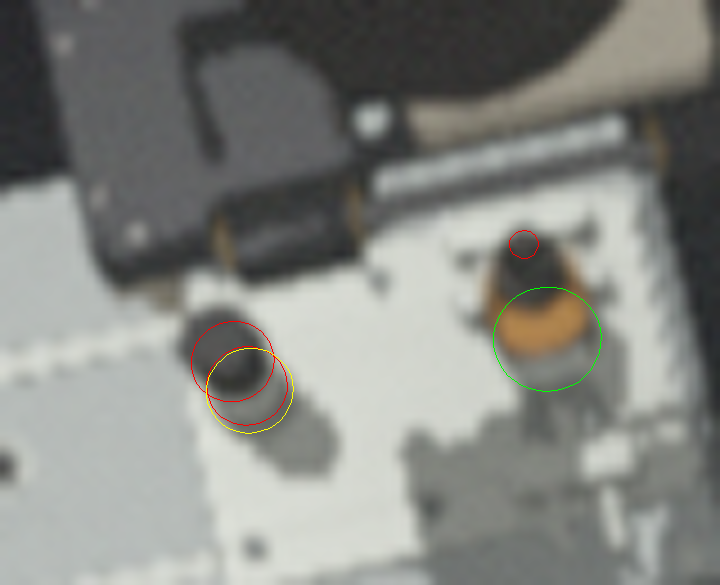

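```bash
python3 - <<'E'
from h import *
print(ctrl.get_obs()["joint_pos"])
E
```

```text
[ 18.0778  12.92   -13.8505  -0.0182 -63.3443 -98.9797]
```

```bash
python3 -m crank '[[[0.1,20,0,-1,-0.17],[0.1,40,0,-2,-0.35],[0.1,60,0,-3,-0.52],[0.1,80,0,-3.2,-0.7],[0.1,89.7,0,-3.2,-0.88],[0.1,89.7,0,-3.2,-1.06],[0.1,89.7,0,-3.2,-1.24],[0.1,89.7,0,-3.2,-1.42],[0.1,89.7,0,-3.2,-1.571],[0.1,89.7,0,-3.2,-1.571],[0.1,89.7,0,-3.2,-1.571]]]';python3 - <<'E'
from ov import *
k=(.5693,.0769)
C=[(ring(k,.012,.094),(0,0,255)),(ring(k,.012,.064),(0,0,255)),(ring(k,.013,.058),(0,255,255))]
draw("side",ctrl.snapshot("side")[:,:,::-1].copy(),C,225,140,80,70,9,"s10.png")
draw("top",ctrl.snapshot("top")[:,:,::-1].copy(),C,180,150,90,70,8,"t10.png")
E
```

```text
clock: 11.92
tool_pos: [0.5695, 0.0768, 0.1988]
orientation: [-90.0, -0.1, -171.1]
force: [0.5, -1.2, -0.2]
opening: 0.0393
```

View pics/s10.png

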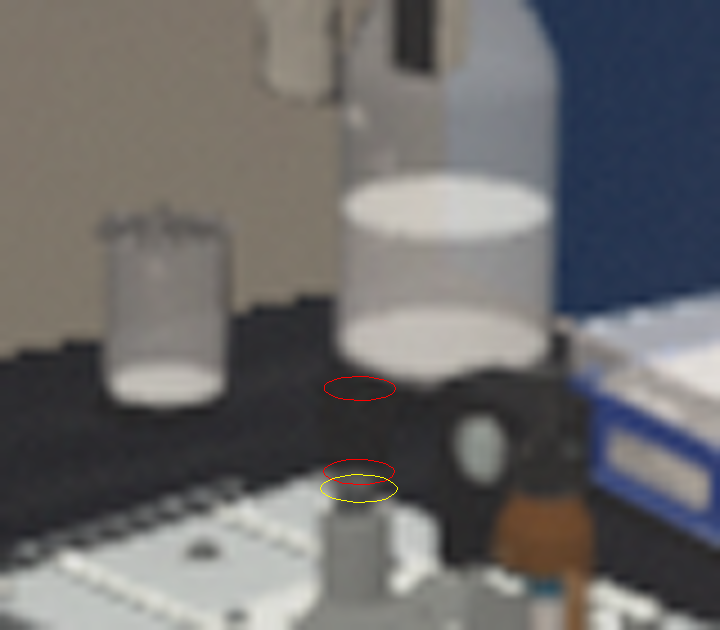

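View pics/t10.png

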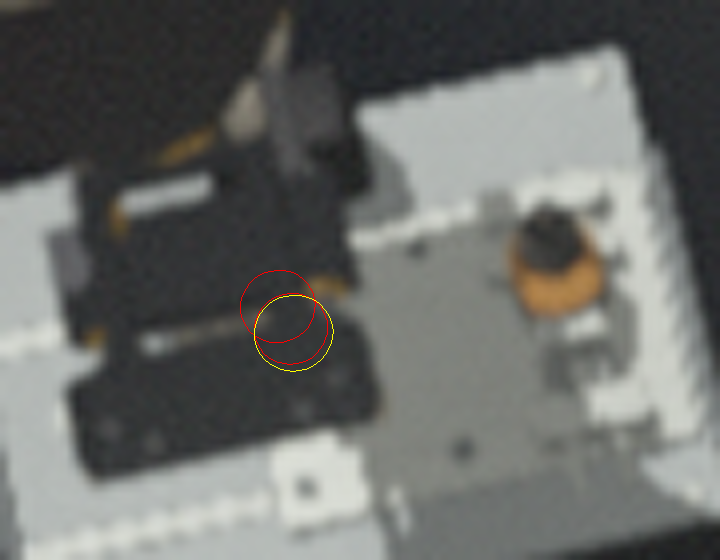

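```bash
python3 -m crank '[[[0.1,0,40,0,0],[0.1,0,80,0,0],[0.1,0,110,0,0],[0.1,0,126,0,0],[0.1,0,132,0,0],[0.1,0,132,0,0],[0.1,0,132,0,0]]]'; python3 - <<'E'
from h import *
crop("side",225,140,80,70,9,"s11.png")
E
```

```text
clock: 12.9
tool_pos: [0.5705, 0.0772, 0.0686]
orientation: [-90.0, 0.1, -170.9]
force: [-0.4, -0.5, -0.2]
opening: 0.0395
```

View pics/s11.png

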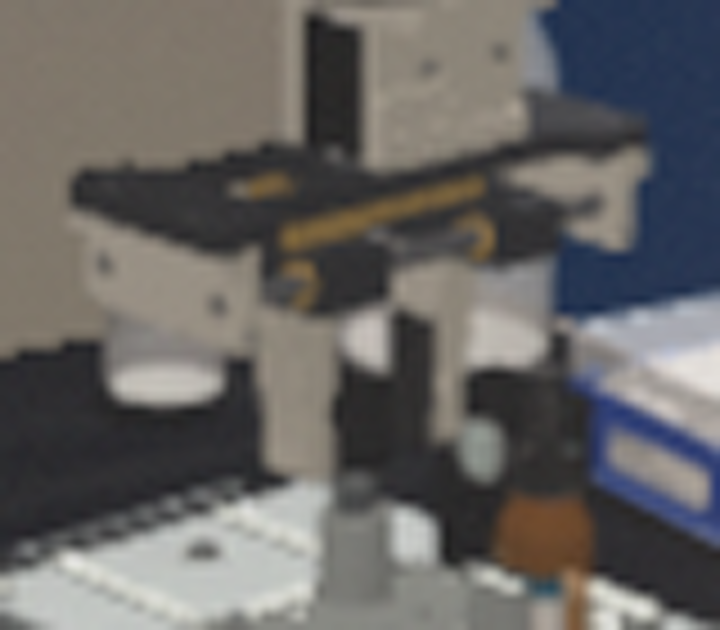

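```bash
python3 -m crank '[[[1,0,2,0,0],[1,0,2,0,0],[1,0,2,0,0],[1,0,2,0,0],[1,0,2,0,0]]]'; python3 - <<'E'
from h import *
print(ctrl.get_obs()["force"]);crop("side",225,140,80,70,9,"s12.png")
E
```

```text
clock: 13.58
tool_pos: [0.5687, 0.0767, 0.0656]
orientation: [-90.0, -0.1, -170.9]
force: [-4.7, 0.6, 5.2]
opening: 0.0227
[-4.6837  0.5769  5.1941]
```

View pics/s12.png

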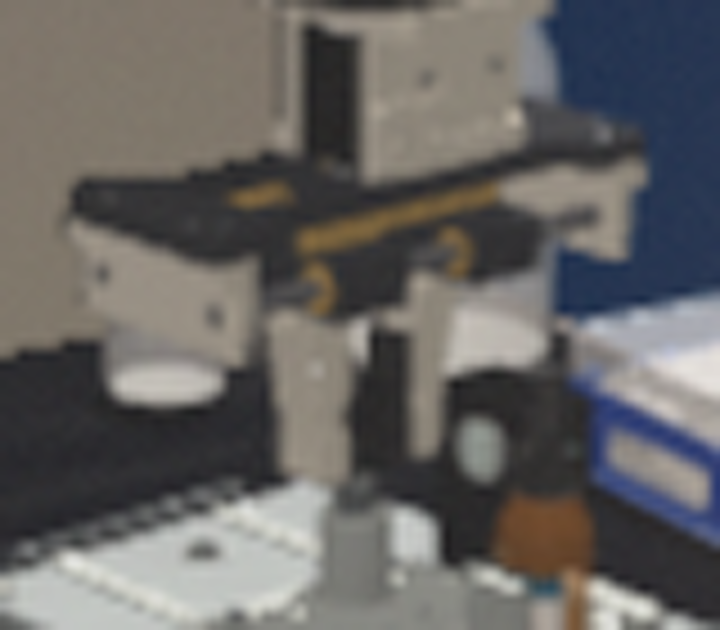

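```bash
python3 -m crank '[[[1,0,-4,0,0],[1,0,-8,0,0],[1,0,-12,0,0],[1,0,-13,0,0],[1,0,-13,0,0],[1,0,-13,0,0]]]'; python3 - <<'E'
from h import *
print(ctrl.get_obs()["force"]);crop("side",225,140,80,70,9,"s13.png")
E
```

```text
clock: 14.38
tool_pos: [0.5687, 0.0766, 0.078]
orientation: [-90.0, -0.1, -170.9]
force: [-6.0, 1.4, -6.8]
opening: 0.022
[-5.9773  1.4124 -6.784 ]
```

View pics/s13.png

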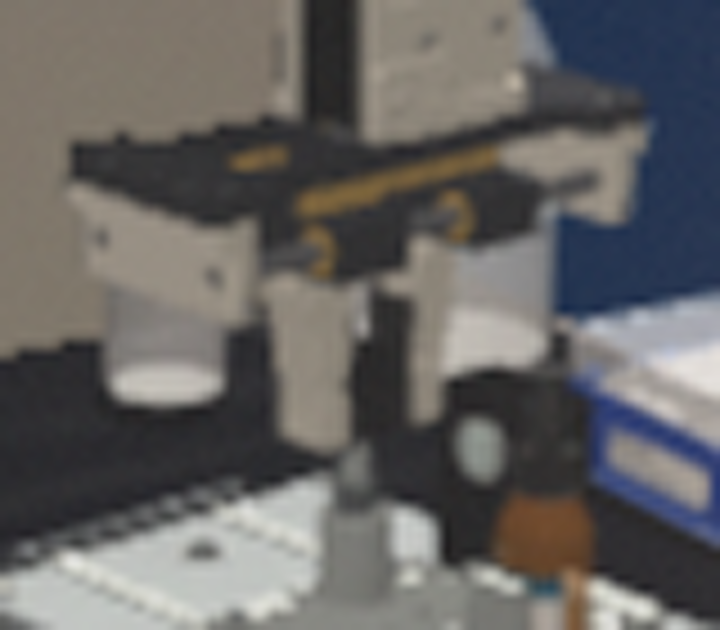

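```bash
python3 -m crank '[[[1,0.7,0,-6,0],[1,0.7,0,-16,0],[1,0.7,0,-28,0],[1,0.7,0,-40,0],[1,0.7,0,-52,0],[1,0.7,0,-63,0],[1,0.7,0,-72,0],[1,0.7,0,-78,0],[1,0.7,0,-81,0],[1,0.7,0,-81,0],[1,0.7,0,-81,0]]]'; python3 - <<'E'
from h import *
print(ctrl.get_obs()["force"]);crop("side",215,135,95,80,8,"s14.png");crop("top",150,140,130,100,6,"t14.png")
E
```

```text
clock: 15.8
tool_pos: [0.5557, 0.1561, 0.0783]
orientation: [-89.9, -0.1, -170.9]
force: [-2.4, -8.3, -5.8]
opening: 0.0223
[-2.3507 -8.2788 -5.7936]
```

View pics/s14.png

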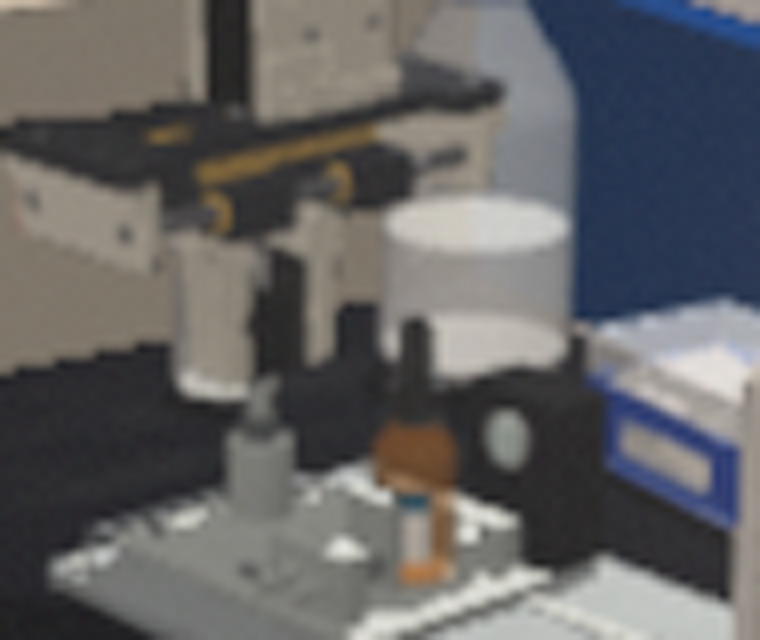

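View pics/t14.png

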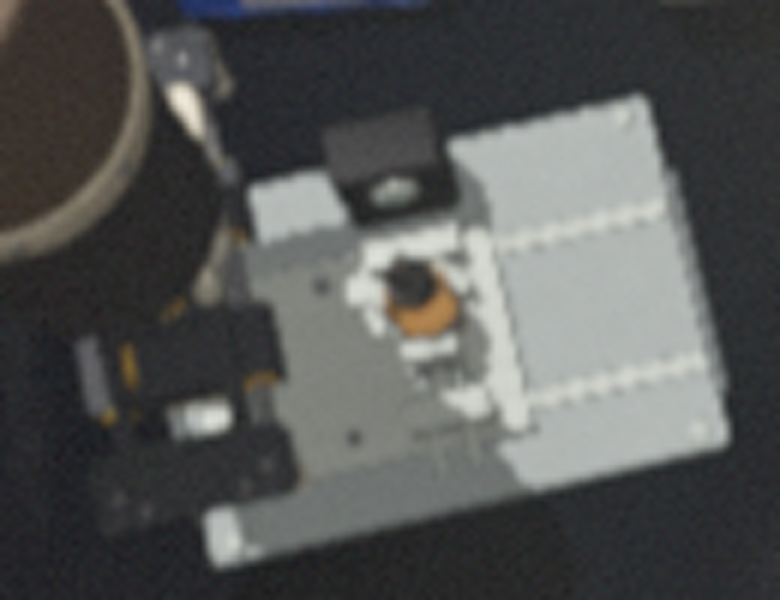

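```bash
python3 -m crank '[[[1,0,0,0.6,0],[1,0,4,0.6,0],[1,0,8,0.6,0],[1,0,12,0.6,0],[1,0,13,0.6,0],[1,0,13,0.6,0],[1,0,13,0.6,0]]]'; python3 - <<'E'
from h import *
print(ctrl.get_obs()["force"]);crop("side",215,135,95,80,8,"s15.png")
E
```

```text
clock: 16.77
tool_pos: [0.5558, 0.156, 0.0656]
orientation: [-89.9, -0.1, -170.9]
force: [-6.1, -6.5, -3.5]
opening: 0.0222
[-6.1195 -6.4771 -3.4997]
```

View pics/s15.png

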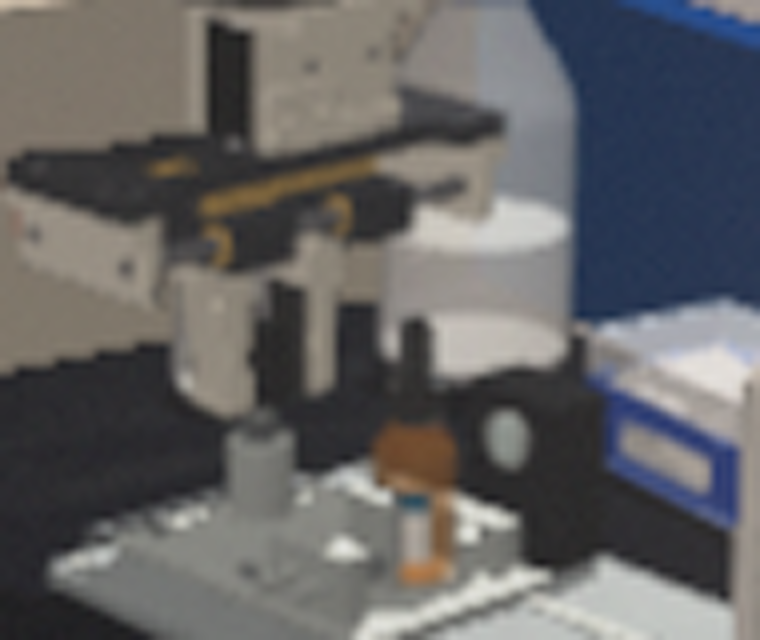

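```bash
python3 -m crank '[[[0.1,0,0,0,0],[0.1,0,0,0,0],[0.1,0,0,0,0],[0.1,0,0,0,0],[0.1,0,-20,0,0],[0.1,0,-50,0,0],[0.1,0,-90,0,0],[0.1,0,-130,0,0],[0.1,0,-130,0,0],[0.1,0,-130,0,0]]]'; python3 - <<'E'
from ov import *
o=ctrl.get_obs();print(o["force"],o["opening"])
th=np.radians(9.08); ey=np.array([-np.sin(th),np.cos(th)])
N=np.array([.5835,-.012])+.08*ey;k=N+.09*ey
C=[(ring(N,.0165,.018),(0,255,0)),(ring(N,.004,.124),(0,0,255)),(ring(k,.012,.094),(0,0,255)),(ring(k,.012,.064),(0,0,255)),(ring(k,.013,.058),(0,255,255))]
im=ctrl.snapshot("side")[:,:,::-1].copy();crop("side",215,135,95,80,8,"s16.png")
draw("side",im,C,215,135,95,80,8,"s16o.png")
t=ctrl.snapshot("top")[:,:,::-1].copy();draw("top",t,C,150,150,110,85,7,"t16.png");cv2.imwrite("pics/top16.png",t)
E
```

```text
clock: 18.08
tool_pos: [0.5562, 0.1562, 0.1953]
orientation: [-90.0, 0.0, -170.9]
force: [-0.0, 0.6, -1.0]
opening: 0.0396
[-0.0338  0.6042 -0.9733] 0.03962068346303002
```

View pics/s16.png

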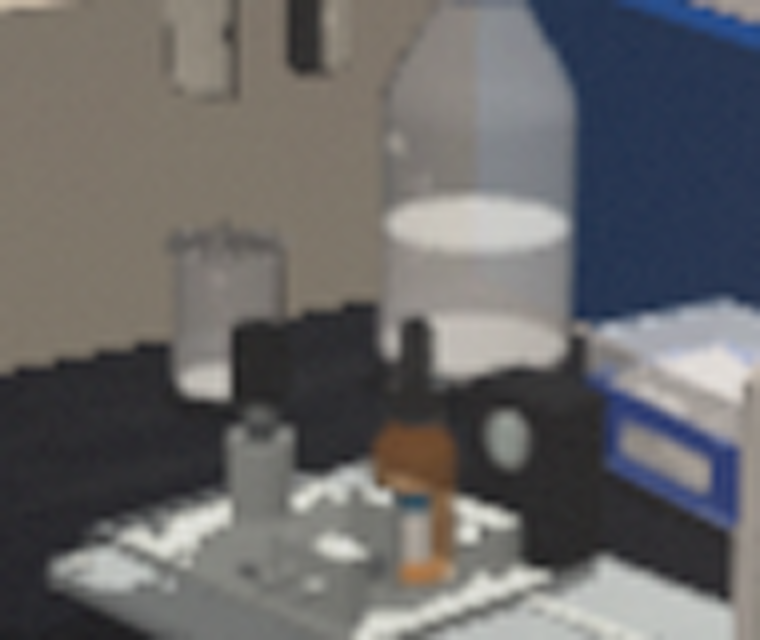

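View pics/s16o.png

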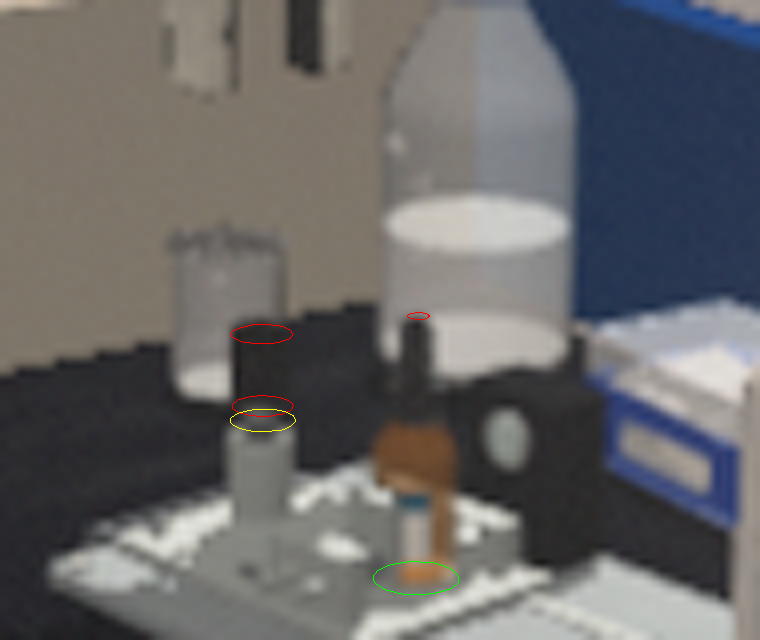

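View pics/t16.png

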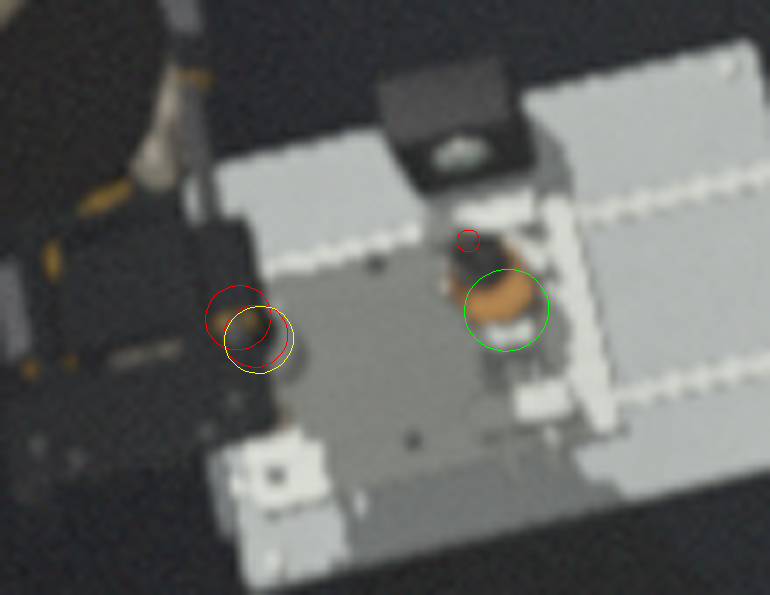

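```bash
python3 - <<'E'
from h import *
a=cv2.imread("pics/side9.png");b=ctrl.snapshot("side")[:,:,::-1]
ga=cv2.resize(a[180:215,250:280],None,fx=12,fy=12,interpolation=2);gb=cv2.resize(b[175:210,232:262],None,fx=12,fy=12,interpolation=2)
cv2.imwrite("pics/cmp.png",np.minimum(np.hstack([ga,gb]).astype(int)*2,255).astype(np.uint8)); cv2.imwrite("pics/side17.png",b)
for t in["vial","stopper","weighing_bottle","tape","pen","beaker"]: print(t,[(np.round(x["extent"]),round(x["confidence"],2)) for x in ctrl.find_in("side",t)[:2]])
E
```

```text
vial [(array([335., 282.,  13.,  24.]), 0.67), (array([232., 178.,  51.,  42.]), 0.33)]
stopper [(array([284., 256.,  11.,  15.]), 0.69)]
weighing_bottle [(array([214., 221.,  14.,  20.]), 0.61)]
tape [(array([177., 191.,  22.,  14.]), 0.55)]
pen [(array([224., 175.,  84.,  58.]), 0.45), (array([186., 209.,  23.,  15.]), 0.41)]
beaker [(array([237., 164.,  13.,  21.]), 0.6)]
```

View pics/cmp.png

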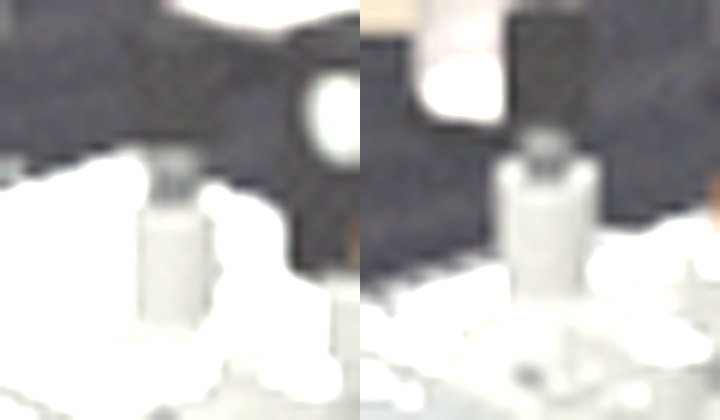

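View pics/side17.png

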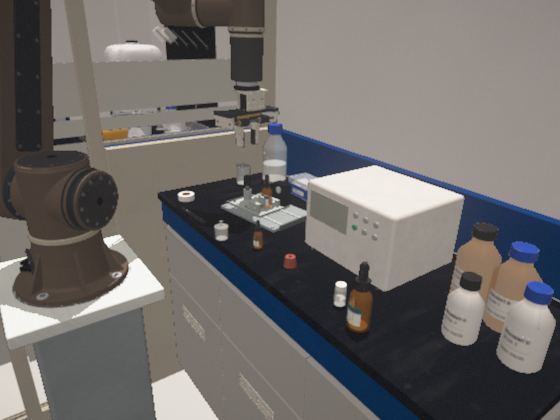

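The gap between knob and housing is the same before (left) and after (right), so the knob is home. The bystanders are where they were and the gripper is clear, so I'm handing in.

```bash
python3 -c "
from plant import ctrl
print(ctrl.close_job())"
```

```text
the job is handed in; nothing more can be done
None
```

I handed the job in at about 18.5 s of the 54 s. The bottle is clamped in the nest, and the carriage is at the reading stop with the knob home, as far as the cameras and forces show. The hand-in gave no verdict, and the gate, carriage and plunger joints can't be read directly.

- **Loading:** I took the middle-sized of the three amber bottles and pressed the gate back with it at about 3.6 N. I lowered it to the nest floor and let go. The pictures show it upright between gate and V-block, before and after the slide.
- **Sliding and locking:** I pulled the knob up about 12 mm (about 6.8 N) and slid the carriage 80 mm. It then pressed back with about 8 N, as expected at the stop. The knob went down to the same height it was gripped at, and its gap above the housing looks the same as before it was pulled.
- **Bystanders:** In the side view all six were found within a few pixels of their first positions. The network's best hit for the pen was wrong, but its second matched the first position.
- **Disagreements:** The side and top cameras differed by up to about 1 pixel (about 2 mm) on the bottle's position, within the stated calibration.

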